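# Make up two plumbing kits at the utility sink

## Task

Make up two plumbing kits from the loose parts on the counter: the chrome drain stopper, the white slip nut and the blue tap handle go in the pie tin, and the brass slip nut and the red tap handle go in the blue bowl. Set each part down rather than dropping it, so that it rests flat on the container's bottom, the same way up as it is now and not on top of another part. Leave the black plug, the hand broom and the clipped container alone, and leave the tin and the bowl where they stand.

Things in the scene. Friction and masses are not known exactly. Their poses are not given: they have to be found in the camera images.
- stopper: chrome drain stopper, standing on its disc: disc 48 mm diameter, its shoulder sloping up to a thin neck that starts 18 mm up, and a round grip knob 18 mm diameter from 26 to 40 mm above the underside; about 120 g. Origin: centre of its underside; z up; round.
- white_nut: white slip nut: hexagonal ring nut, white plastic, lying flat: 46 mm across flats, about 53 mm across corners, hole about 32 mm across flats, 18 mm high, about 30 g. Origin: centre of its underside; z up; x is square to one of the six flats (the others follow every 60 degrees).
- blue_handle: blue tap handle: round fluted tap handle, blue plastic with a small chrome dot on top: grip rim 47 mm diameter from 14 to 30 mm above its underside, on a narrower chrome skirt 34 mm diameter below it; about 70 g. Origin: centre of its underside; z up; round, so yaw does not matter.
- brass_nut: brass slip nut: hexagonal ring nut, yellow brass, lying flat: 46 mm across flats, about 53 mm across corners, hole about 32 mm across flats, 18 mm high, about 90 g. Origin: centre of its underside; z up; x is square to one of the six flats (the others follow every 60 degrees).
- red_handle: red tap handle: round fluted tap handle, red plastic with a small chrome dot on top: grip rim 47 mm diameter from 14 to 30 mm above its underside, on a narrower chrome skirt 34 mm diameter below it; about 70 g. Origin: centre of its underside; z up; round, so yaw does not matter.
- black_plug: black plastic sink plug, to be left alone: tapered disc up to 48 mm diameter, 18 mm high, with an upright tab on top to 36 mm. Origin: centre of its underside; z up.
- tin: open round aluminium pie tin, standing loose on the counter: rim 224 mm diameter, 32 mm high (thin rolled bead on the rim to 34 mm), flat inner floor 180 mm diameter lying 4 mm above its underside, walls flaring outwards. Origin: centre of its underside; z up; round.
- bowl: open round blue ceramic bowl, standing loose on the counter: rim 200 mm diameter, 48 mm high (rolled rim to 50 mm), flat inner floor 144 mm diameter lying 5 mm above its underside, walls flaring outwards. Origin: centre of its underside; z up; round.
- broom: yellow plastic hand broom lying on the counter beyond the work, to be left alone: about 300 mm long, up to 75 mm wide, 30 mm high. Origin on the counter under the middle of its length, x along it towards the bristle head (the head spans x 20 to 150 mm and y -15 to 60 mm), handle to -x.
- clipbox: flip-top plastic container clipped shut, clear with a green lid, beyond the work, to be left alone: 84 x 124 mm, 62 mm high. Origin: centre of its underside.

How it is judged:
By the outcome, as a careful person would: the job done as asked, in the order asked, and still so for the second after the job is handed in, with the robot touching nothing.
It also fails if it takes over 120 s, if anything falls off the work surface, if the arm or the gripper's body presses on something with over 40 N, if the wrist force passes 120 N, or if a joint passes its speed limit or range.

## Robot

A 7-joint arm with a two-finger parallel gripper is mounted at the origin on the work surface. World frame = base frame: x ahead of the robot, y to its left, z up, the work surface at z = 0. Lengths are in mm, angles in rad, forces in N, time in s.
With the tool pointing down it reaches from about 425 to 875 mm from the base axis. Payload 4.7 kg.
Tool frame: the origin (TCP) lies midway between the tips of the shut fingers; the grasp point (between the pads) lies env.grasp_offset behind it (env.grasp_offset is the distance from the TCP to the grasp point, in mm); z points along the fingers, y is the line along which they close (so a half turn about z gives the same grasp; the last joint's range is limited). The gripper opens to 87 mm and grips with 3 to 60 N. Pads are 19 mm wide; open, the fingers measure 117 mm over their backs; the gripper's body (75 mm by 190 mm) begins 51 mm behind the grasp point.
Start: joints at [-1.306, 0.321, -0.07, 1.45, 0.023, 1.371, -0.057], TCP at [161.345, 629.68, 186.487] pointing down, gripper open.
Joint ranges: [-2.86, 2.86], [-0.3, 2.09], [-1.38, 1.24], [0.06, 2.45], [-1.56, 4.7], [0.09, 2.05], [-2.69, 2.69]. Speed limits (rad/s): [2.57, 2.57, 3.14, 3.14, 3.14, 3.14, 3.14].

## Interface

Orientations are given as a rotation vector (axis times angle).
In Python, from workcell import env gives the robot as it stands. The module is installed in compiled form; this text tells all that it offers.
- The arm moves only by the tool send_rows, never from a script. Its argument "series" is a list of rows, each a list of 4 numbers: the shift along the tool's x, y, z in m, then the turn about the tool's z in rad. A call has 1 to 10 rows; each row is the pose to reach, as a shift and turn from the pose commanded when the call began, along the tool's axes at that moment; what a row does not reach only later rows make up. A row lasts 1/12 s, in which the tool goes at most 41.7 mm and 7.16 degrees, less where a joint would pass 70% of its speed; a pose out of reach is approached as far as the arm can. A call with a gripper value outside its range is refused whole. "fingers" is the opening, from 0 (shut) to 1 (fully open), set as the call begins (left out, the last holds). The fingers move at their own pace and stop on an object; "force" is the grip in N (left out, the last holds). Time passes only in rows, so rows that repeat a pose let the fingers close. It gives the time, the measured TCP pose, the force, the opening and the grip force at its end, in the units of the state.
- env.get_obs(): the state, without advancing time (a new reading comes with each control period).
- env.camera(name): name is "scene" or "side" or "wrist"; returns (picture, depth): 400x640x3 uint8, blue, green, red; 400x640 float32, mm along the optical axis (not along the pixel's ray), 0 where there is no reading.
- env.camera_params(name): a dict with "camera_matrix" (3x3 intrinsics, pixels), "position" and "attitude" of the camera in the world; the wrist camera has in their place "hand_eye" (4x4, takes a point from camera to tool coordinates, whose origin is the TCP and whose axes are the flange's). Camera axes: x right, y down, z forward; pixel columns grow to the right and rows downward; lengths in mm; the calibration is good to about 2 mm. A picture is of the moment at which its call begins: read the wrist's pose just before it. camera_params takes no time and is no camera call.
- env.hand_in(): hands the job in; it is judged then, once.
The state is a dict: "t": time; "joint_pos": joint angles; "joint_velocities": joint speeds; "tau": joint torques, N m; "tool_pos": TCP position; "tcp_rot": TCP orientation; "wrist_force": force on the tool from outside, world axes, zero at the start; "torque": the same for the moment, N m; "finger_gap": finger opening in mm; "grasp_force": force on a finger pad.
Only numpy, scipy, OpenCV 4.12 (cv2) and the standard library are available. Lean on these libraries where they do the work, as an engineer would, in place of code of your own. Each camera call takes 0.05 s, during which the arm holds its last target. There are 200 camera calls.

## Working session

There is one attempt and no reset: what is moved stays moved. The work goes in short steps, Python scripts to look and compute and a tool call to move; the robot and the scene stay as the last step left them, time stands still between calls to the robot, and variables do not carry over. Pictures are saved under pics/ and viewed, at most 15 in all, crops included, and the job is handed in when it is done.

Besides the shell and the picture viewer there is one more tool, called after "Call:" by a JSON object that holds its "api" and its "payload", one argument or row to a line. send_rows: Moves the arm, as the interface text tells. Its arguments: {"type":"object","properties":{"series":{"type":"array","items":{"type":"array","items":{"type":"number"}}},"fingers":{"type":"number"},"force":{"type":"number"}},"required":["series"]}

```bash
mkdir -p pics; ls
python3 - <<'E'
from workcell import env
import cv2,numpy as np
np.set_printoptions(precision=3,suppress=True)
o=env.get_obs()
for k,v in o.items(): print(k,v)
print(env.grasp_offset)
for n in("scene","side","wrist"):
    print(env.camera_params(n))
    p,d=env.camera(n); cv2.imwrite(f"pics/{n}0.png",p); np.save(f"pics/{n}0.npy",d)
E
```

```text
pics
t 0.0
joint_pos [-1.306  0.322 -0.07   1.452  0.023  1.371 -0.057]
joint_velocities [ 0.001 -0.001  0.    -0.001  0.001 -0.001  0.001]
tau [ -0.    -49.131  -0.404 -31.252  -0.064   0.044   0.   ]
tool_pos [161.2   629.058 185.379]
tcp_rot [-0.393 -3.117  0.003]
wrist_force [-0.406  0.264 -0.43 ]
torque [ 0.008 -0.036 -0.028]
grasp_force 0.0
finger_gap 87.07728831069312
18.700000000000003
{'camera_matrix': array([[477.164,   0.   , 325.626],
       [  0.   , 477.164, 199.375],
       [  0.   ,   0.   ,   1.   ]]), 'position': array([1438.518,  127.239,  640.957]), 'attitude': array([-1.527, -1.782,  0.913])}
{'camera_matrix': array([[423.599,   0.   , 322.709],
       [  0.   , 423.599, 200.94 ],
       [  0.   ,   0.   ,   1.   ]]), 'position': array([235.38 , 522.683, 654.099]), 'attitude': array([-0.791,  2.566, -1.074])}
{'camera_matrix': array([[334.77 ,   0.   , 320.097],
       [  0.   , 334.77 , 200.804],
       [  0.   ,   0.   ,   1.   ]]), 'hand_eye': array([[   0.001,   -0.955,   -0.295,   81.176],
       [   1.   ,    0.001,    0.   ,    0.511],
       [   0.   ,   -0.295,    0.955, -198.213],
       [   0.   ,    0.   ,    0.   ,    1.   ]])}
```

View pics/scene0.png

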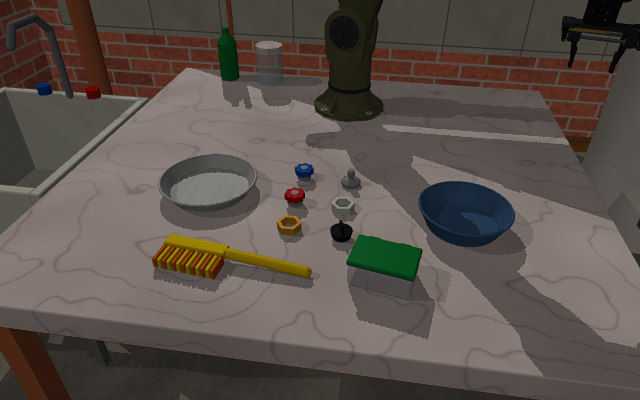

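View pics/side0.png

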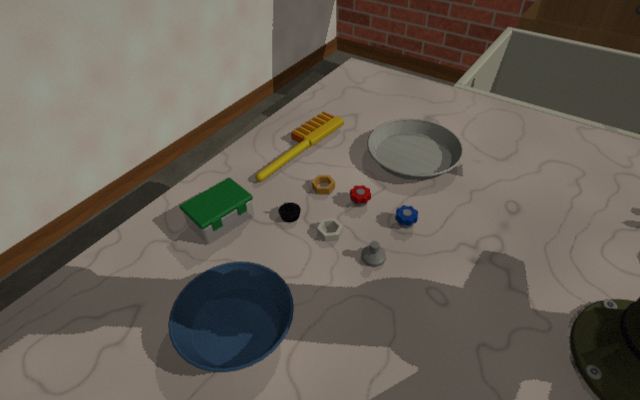

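The scene view shows the tin at (208,183), bowl (465,213), blue handle (304,171), red (294,196), brass nut (289,225), white nut (343,205), stopper (351,179) and plug (341,232). The side view shows the same: tin (415,150), bowl (232,318), blue (407,215), red (360,194), brass (323,185), white (330,230), stopper (373,253) and plug (289,212).

```bash
cat > h.py <<'E'
from workcell import env
import cv2,numpy as np
from scipy.spatial.transform import Rotation as R
np.set_printoptions(precision=1,suppress=True)
def pose(n,o=None):
    P=env.camera_params(n); K=P["camera_matrix"]
    if n!="wrist": return K,R.from_rotvec(P["attitude"]).as_matrix(),np.array(P["position"])
    o=o or env.get_obs(); T=R.from_rotvec(o["tcp_rot"]).as_matrix(); H=P["hand_eye"]
    return K,T@H[:3,:3],T@H[:3,3]+o["tool_pos"]
def ray(n,uv,z,o=None):
    "pixels -> points on plane z"
    K,A,c=pose(n,o); uv=np.atleast_2d(uv).astype(float)
    d=np.c_[(uv-K[:2,2])/[K[0,0],K[1,1]],np.ones(len(uv))]@A.T
    return c+d*((z-c[2])/d[:,2])[:,None]
def cloud(n,d,o=None):
    K,A,c=pose(n,o); v,u=np.indices(d.shape)
    p=np.dstack([(u-K[0,2])/K[0,0],(v-K[1,2])/K[1,1],np.ones(d.shape)])*d[...,None]
    return p@A.T+c
def proj(n,p,o=None):
    K,A,c=pose(n,o); q=(np.atleast_2d(p)-c)@A@K.T
    return q[:,:2]/q[:,2:]
E
python3 - <<'E'
from h import *
S={"scene":dict(tin=(208,183),bowl=(465,213),blue=(304,171),red=(294,196),brass=(289,225),white=(343,205),stopper=(351,181),plug=(341,232)),
"side":dict(tin=(415,150),bowl=(232,318),blue=(407,215),red=(360,194),brass=(323,185),white=(330,230),stopper=(373,257),plug=(289,212))}
Z=dict(tin=20,bowl=30,blue=25,red=25,brass=10,white=10,stopper=12,plug=15)
for n in S:
    for k,uv in S[n].items(): print(n,k,ray(n,uv,Z[k])[0])
    W=cloud(n,np.load(f"pics/{n}0.npy"))
    z=W[...,2]; m=(abs(z)<6)&(W[...,0]>400)&(W[...,0]<800)&(abs(W[...,1])<300); print("ground z",np.median(z[m]))
    # rim circles by highest points near each container
    for k,rz in(("tin",33),("bowl",49)):
        c=ray(n,S[n][k],Z[k])[0]
        m=(z>rz-5)&(z<rz+6)&(np.hypot(W[...,0]-c[0],W[...,1]-c[1])<150)
        q=W[m][:,:2]; s=np.linalg.lstsq(np.c_[2*q,np.ones(len(q))],(q**2).sum(1),rcond=None)[0]
        print(n,k,"rim fit",s[:2],np.sqrt(s[2]+s[:2]@s[:2]),len(q))
# tool axes
print(R.from_rotvec(env.get_obs()["tcp_rot"]).as_matrix())
E
```

```text
scene tin [ 539.9 -277.9   20. ]
scene bowl [575.2 313.2  30. ]
scene blue [456.2 -62.2  25. ]
scene red [566.2 -64.9  25. ]
scene brass [653.6 -58.3  10. ]
scene white [561.7  47.1  10. ]
scene stopper [461.7  54.9  12. ]
scene plug [665.2  54.8  15. ]
ground z 1.0981555425275928
scene tin rim fit [ 538.7 -276.8] 110.31341687364457 778
scene bowl rim fit [580.4 309.5] 96.40078117265229 864
side tin [ 530.8 -276.    20. ]
side bowl [577.4 313.6  30. ]
side blue [446.2 -63.3  25. ]
side red [558.7 -63.9  25. ]
side brass [651.6 -57.   10. ]
side white [561.9  47.4  10. ]
side stopper [454.1  60.4  12. ]
side plug [659.8  57.   15. ]
ground z 1.8220976564063562
side tin rim fit [ 535. -275.] 110.02254250867328 839
side bowl rim fit [576.2 311.2] 96.26612457006455 1777
[[-1.   0.2 -0. ]
 [ 0.2  1.  -0. ]
 [-0.  -0.  -1. ]]
```

View pics/wrist0.png

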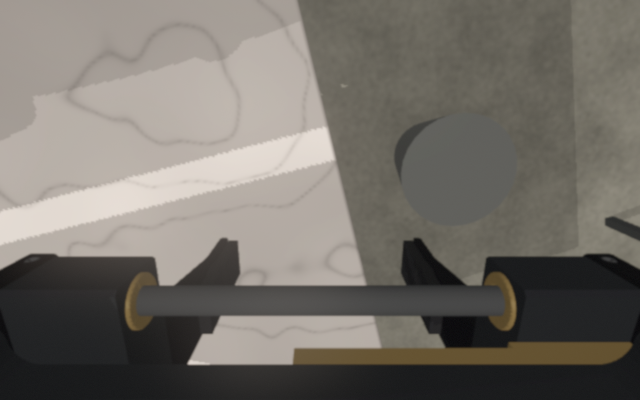

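The wrist view shows only the counter's edge and a bin or stool below, with the fingers at about x=200 and x=440 and no workpieces yet. Now I move over the parts, squaring the tool to the world axes.

Call:
{"api": "send_rows", "payload": {
  "series": [
    [-0.015,-0.01,0,-0.02],
    [-0.049,-0.033,0,-0.05],
    [-0.083,-0.057,0,-0.08],
    [-0.117,-0.08,0,-0.11],
    [-0.151,-0.103,0,-0.14],
    [-0.185,-0.126,0,-0.17],
    [-0.219,-0.149,0,-0.2],
    [-0.253,-0.172,0,-0.23],
    [-0.287,-0.195,0,-0.251],
    [-0.315,-0.215,0,-0.251]
  ],
  "fingers": 1,
  "force": 20
}}

```text
t: 0.98
tool_pos: [415.0, 340.2, 186.5]
tcp_rot: [0.002, 3.141, -0.001]
wrist_force: [0.7, 0.2, -0.9]
finger_gap: 86.9
grasp_force: 0.0
```

Call:
{"api": "send_rows", "payload": {
  "series": [
    [-0.01,-0.03,0,0],
    [-0.021,-0.068,0,0],
    [-0.032,-0.106,0,0],
    [-0.043,-0.144,0,0],
    [-0.054,-0.182,0,0],
    [-0.065,-0.22,0,0],
    [-0.075,-0.25,0,0],
    [-0.082,-0.272,0,0],
    [-0.085,-0.28,0,0],
    [-0.085,-0.28,0,0]
  ]
}}

```text
t: 1.82
tool_pos: [498.6, 61.0, 186.4]
tcp_rot: [0.007, 3.141, -0.0]
wrist_force: [-1.1, 0.6, -1.0]
finger_gap: 87.1
grasp_force: 0.0
```

Run:
```python
from h import *
o=env.get_obs(); print(o["tool_pos"],o["tcp_rot"])
p,d=env.camera("wrist"); cv2.imwrite("pics/w1.png",p); np.save("pics/w1.npy",d)
W=cloud("wrist",d,o); print("ground",np.median(W[50:150,250:400,2]))
for k,q in dict(stopper=(457,57,40),white=(562,47,18),plug=(662,56,18),blue=(450,-62,30),red=(562,-64,30),brass=(652,-58,18)).items(): print(k,proj("wrist",q,o)[0])
```

```text
[498.6  61.  186.4] [ 0.   3.1 -0. ]
ground -0.03151878166426059
stopper [315.6 138. ]
white [308.  226.3]
plug [316.3 300.2]
blue [201.4 130.5]
red [210.3 230.5]
brass [225.3 293.5]
```

View pics/w1.png

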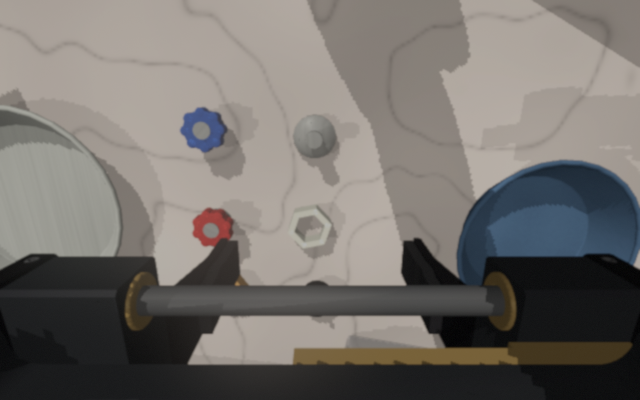

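The wrist view shows the blue handle at (202,130), stopper (315,136) with its knob at (315,140), white nut (310,228), red handle (212,228), tin's edge on the left and bowl on the right.

Run:
```python
from h import *
o=env.get_obs()
p=cv2.imread("pics/w1.png");d=np.load("pics/w1.npy");W=cloud("wrist",d,o);z=W[...,2]
def near(c,r): return np.hypot(W[...,0]-c[0],W[...,1]-c[1])<r
def mc(q): return cv2.minEnclosingCircle(q.astype(np.float32))
for k,c,lo,hi in(("blue",(450,-62),20,40),("red",(562,-64),20,40),("stopper",(457,57),6,50),("knob",(457,57),27,50),("white",(562,47),12,25)):
    m=near(c,40)&(z>lo)&(z<hi); q=W[m]
    print(k,m.sum(),"mean",q.mean(0),"zmax",q[:,2].max(),"encl",mc(q[:,:2]), "box", (q[:,:2].max(0)+q[:,:2].min(0))/2)
m=near((562,47),40)&(z>12)&(z<25)
q=W[m][:,:2]; c=np.array(mc(q)[0]) 
# hex yaw: support-width min over angles
a=np.radians(np.arange(0,60,1)); w=[np.percentile(q@[np.cos(t+0),np.sin(t)],99.5)-np.percentile(q@[np.cos(t),np.sin(t)],.5) for t in a]
f=sum(np.array([np.ptp(q@[np.cos(t+s),np.sin(t+s)]) for t in a]) for s in np.radians([0,60,120]))/3
print("white flat-normal angle deg (mod 60)",np.argmin(f),f.min(),f.max())
hsv=cv2.cvtColor(p,cv2.COLOR_BGR2HSV)
# colour checks
for k,m,zz in(("blue",cv2.inRange(hsv,(105,120,60),(125,255,255)),22),("red",cv2.inRange(hsv,(0,140,60),(8,255,255))|cv2.inRange(hsv,(172,140,60),(180,255,255)),22)):
    m=m.copy(); m[:, 260:]=0; cs=max(cv2.findContours(m,0,2)[0],key=cv2.contourArea); (u,v),r=cv2.minEnclosingCircle(cs); print(k,u,v,r,ray("wrist",(u,v),zz,o)[0])
```

```text
blue 1482 mean [448.4 -57.6  29.5] zmax 33.55269326589456 encl ((449.0801086425781, -58.9330940246582), 23.34354591369629) box [448.9 -58.9]
red 1131 mean [557.4 -59.   29.2] zmax 33.42672663935684 encl ((560.0682373046875, -59.969966888427734), 23.587360382080078) box [559.4 -59.5]
stopper 1455 mean [456.6  58.   18.4] zmax 41.646273898537515 encl ((458.083740234375, 57.88700485229492), 23.928977966308594) box [457.7  57.9]
knob 257 mean [457.5  58.   39.2] zmax 41.646273898537515 encl ((458.0086364746094, 57.91765594482422), 8.904744148254395) box [458.   57.8]
white 766 mean [563.   51.5  17.3] zmax 19.874736835945214 encl ((563.5866088867188, 51.34814453125), 26.15216636657715) box [563.6  51.4]
white flat-normal angle deg (mod 60) 12 46.44142153289102 52.19052707163848
blue 201.5 129.0 20.88669776916504 [448.9 -62.   22. ]
red 211.5 228.0 19.241981506347656 [561.9 -62.2  22. ]
```

Call:
{"api": "send_rows", "payload": {
  "series": [
    [0.02,-0.0015,0.01,0],
    [0.0405,-0.003,0.035,0],
    [0.0405,-0.003,0.065,0],
    [0.0405,-0.003,0.095,0],
    [0.0405,-0.003,0.12,0],
    [0.0405,-0.003,0.14,0],
    [0.0405,-0.003,0.155,0],
    [0.0405,-0.003,0.163,0],
    [0.0405,-0.003,0.166,0],
    [0.0405,-0.003,0.166,0]
  ],
  "fingers": 0.6
}}

```text
t: 2.7
tool_pos: [457.2, 61.5, 20.1]
tcp_rot: [0.004, -3.141, 0.0]
wrist_force: [0.1, -0.0, -0.5]
finger_gap: 52.4
grasp_force: 0.0
```

Call:
{"api": "send_rows", "payload": {
  "series": [
    [0,0,0,0],
    [0,0,0,0],
    [0,0,0,0],
    [0,0,0,0],
    [0,0,0,0],
    [0,0,0,0],
    [0,0,0,0],
    [0,0,0,0]
  ],
  "fingers": 0,
  "force": 20
}}

```text
t: 3.37
tool_pos: [457.7, 60.2, 20.5]
tcp_rot: [-0.0, 3.141, 0.0]
wrist_force: [-0.2, -0.4, -0.7]
finger_gap: 7.0
grasp_force: 0.0
```

Run:
```python
from h import *
o=env.get_obs(); print({k:o[k] for k in("tool_pos","finger_gap","grasp_force","wrist_force")})
p,d=env.camera("wrist"); s,_=env.camera("side")
cv2.imwrite("pics/w2.png",np.vstack([p[150:350,160:480],cv2.resize(s[190:290,300:460],(320,200))]))
print(env.get_obs()["finger_gap"])
```

```text
{'tool_pos': array([457.7,  60.2,  20.5]), 'finger_gap': 7.019098052256607, 'grasp_force': 0.0, 'wrist_force': array([-0.2, -0.4, -0.7])}
2.7862138346973833
```

View pics/w2.png

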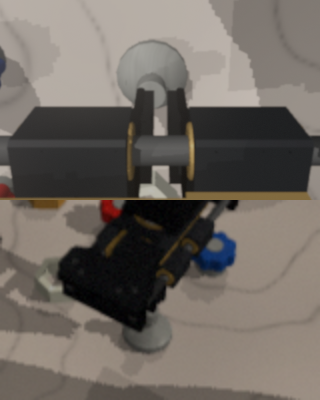

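The crop shows the stopper upright at about (312,225), on the robot's side of the shut fingers, so the fingers missed the knob. I'll open, back up and measure again.

Call:
{"api": "send_rows", "payload": {
  "series": [
    [0,0,0,0],
    [0,0,0,0],
    [0,0,0,0],
    [0,0,0,0],
    [0,0,-0.015,0],
    [0,0,-0.04,0],
    [0,0,-0.065,0],
    [0,0,-0.08,0],
    [0,0,-0.08,0]
  ],
  "fingers": 0.7
}}

```text
t: 4.22
tool_pos: [460.4, 60.9, 103.9]
tcp_rot: [-0.0, 3.135, 0.004]
wrist_force: [1.1, -0.3, -0.9]
finger_gap: 54.9
grasp_force: 0.0
```

```bash
cat >> h.py <<'E'
def look(name,c,lo,hi,r=40):
    o=env.get_obs(); p,d=env.camera("wrist"); cv2.imwrite(f"pics/{name}.png",p); W=cloud("wrist",d,o)
    m=(np.hypot(W[...,0]-c[0],W[...,1]-c[1])<r)&(W[...,2]>lo)&(W[...,2]<hi)
    m=cv2.morphologyEx(m.astype(np.uint8),cv2.MORPH_OPEN,np.ones((3,3)))>0
    q=W[m]; print(name,"tcp",o["tool_pos"],o["tcp_rot"]*100,"n",len(q),"encl",cv2.minEnclosingCircle(q[:,:2].astype(np.float32)),"z",np.percentile(q[:,2],[5,95]) )
    return W,m,q,p,o
E
python3 - <<'E'
from h import *
look("w3",(455,58),6,50); look("w3",(455,58),28,50)
for n in("scene","side"):
    p,d=env.camera(n); W=cloud(n,d); m=(np.hypot(W[...,0]-455,W[...,1]-58)<35)&(W[...,2]>28)&(W[...,2]<46); q=W[m]; print(n,len(q),q.mean(0) if len(q) else 0)
p=cv2.imread("pics/w3.png"); cv2.imwrite("pics/w3c.png",p[60:360,160:480])
E
```

```text
w3 tcp [460.4  60.9 103.9] [ -0.  313.5   0.4] n 2097 encl ((458.6959228515625, 55.343162536621094), 24.033239364624023) z [10.1 40.2]
w3 tcp [459.2  60.7 102.1] [ -0.  313.8   0.2] n 425 encl ((458.5396423339844, 55.39231872558594), 9.094758033752441) z [31.6 40.9]
scene 56 [462.6  53.   36.8]
side 94 [456.8  55.7  38.7]
```

View pics/w3c.png

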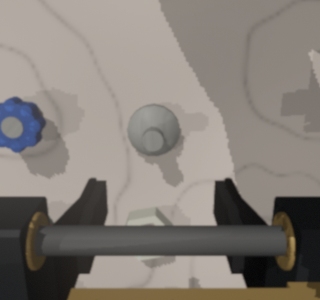

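The crop shows the stopper upright at about (313,195) full-frame, with the fingers straddling it. The positions agree, so I'll check where the pads sit in the tool frame.

Run:
```python
from h import *
o=env.get_obs(); p,d=env.camera("wrist"); W=cloud("wrist",d,o)
T=R.from_rotvec(o["tcp_rot"]).as_matrix(); Q=(W-o["tool_pos"])@T
z=Q[...,2]
for a in range(-70,12,6):
    m=(z>a)&(z<a+6)&(d>0)&(abs(Q[...,0])<60)
    for s in(-1,1):
        q=Q[m&(s*Q[...,1]>0)]
        if len(q): print(a,s,len(q),q.min(0),q.max(0))
for n in("scene","side"):
    s,dd=env.camera(n); W=cloud(n,dd); Q=(W-o["tool_pos"])@T
    m=(Q[...,2]>-25)&(Q[...,2]<8)&(abs(Q[...,0])<50)&(abs(Q[...,1])<60); q=Q[m]; print(n,len(q))
    if len(q):
      for k in(-1,1):
        t=q[k*q[:,1]>0]; print(k,len(t),np.percentile(t,[2,50,98],axis=0) if len(t) else 0)
```

```text
-70 -1 202 [  1.  -40.4 -69.9] [ 11.8 -29.8 -64. ]
-70 1 199 [  0.4  31.1 -70. ] [ 11.8  42.1 -64. ]
-64 -1 240 [ -3.1 -39.2 -64. ] [ 11.5 -29.1 -58. ]
-64 1 240 [ -3.4  30.4 -64. ] [ 11.8  40.8 -58. ]
-58 -1 187 [ -6.7 -38.2 -57.9] [ 11.6 -29.  -52.1]
-58 1 199 [ -6.1  30.4 -58. ] [ 11.8  39.8 -52. ]
-52 -1 192 [ -9.3 -38.1 -52. ] [ 11.7 -29.  -46. ]
-52 1 182 [ -9.4  30.4 -52. ] [ 11.6  39.5 -46. ]
-46 -1 165 [ -9.6 -38.1 -46. ] [ 11.6 -29.1 -40. ]
-46 1 173 [ -9.4  30.5 -46. ] [ 11.4  39.4 -40. ]
-40 -1 102 [-10.1 -38.1 -40. ] [ 11.4 -29.  -35.3]
-40 1 101 [ -9.9  30.5 -40. ] [ 11.3  39.3 -35.1]
scene 0
side 0
```

Run:
```python
from h import *
o=env.get_obs(); T=R.from_rotvec(o["tcp_rot"]).as_matrix(); print(o["tool_pos"],o["finger_gap"],env.grasp_offset)
for n in("scene","side"):
    s,dd=env.camera(n); W=cloud(n,dd); Q=(W-o["tool_pos"])@T
    m=(Q[...,2]>-65)&(Q[...,2]<40)&(abs(Q[...,0])<50)&(abs(Q[...,1])<60); q=Q[m]; print(n,np.histogram(q[:,2],np.arange(-65,41,5)))
    t=q[(q[:,2]<-35)];print(np.percentile(t,[0,2,50,98,100],axis=0))
    if n=="side":
        v,u=np.where(m); s=s[max(0,v.min()-60):v.max()+80,max(0,u.min()-80):u.max()+80]; cv2.imwrite("pics/s4.png",cv2.resize(s,None,fx=2,fy=2)[:600,:800])
```

```text
[456.9  60.   99.4] 60.800182024693655 18.700000000000003
scene (array([23, 16, 17, 18, 16, 11,  0,  0,  0,  0,  0,  0,  0,  0,  0,  0,  0,
        0,  0,  0,  0]), array([-65, -60, -55, -50, -45, -40, -35, -30, -25, -20, -15, -10,  -5,
         0,   5,  10,  15,  20,  25,  30,  35,  40]))
[[-14.5 -40.9 -64.8]
 [-13.4 -40.9 -64.1]
 [ -9.7 -32.3 -51.6]
 [ -1.9  37.3 -37.6]
 [  4.6  38.1 -36.5]]
side (array([10,  4, 17, 34, 35, 11,  0,  0,  0,  0,  0,  0,  0,  0,  0,  0,  0,
        0,  0,  0,  0]), array([-65, -60, -55, -50, -45, -40, -35, -30, -25, -20, -15, -10,  -5,
         0,   5,  10,  15,  20,  25,  30,  35,  40]))
[[-10.7 -42.2 -64. ]
 [-10.  -39.6 -63.4]
 [  7.1  37.  -46.4]
 [ 11.8  38.8 -38.6]
 [ 12.2  39.3 -38.1]]
```

View pics/s4.png

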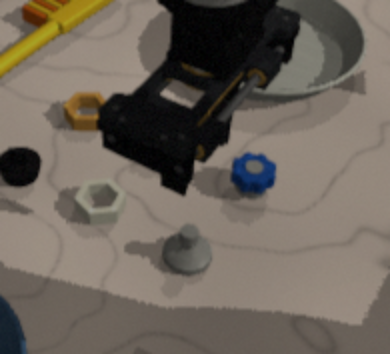

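The side crop shows the gripper with its fingertips well above the stopper knob, at about (178,185) in the crop. All three cameras put the tips about 36 mm above the reported TCP. I'll check this with the fingers nearly shut.

Call:
{"api": "send_rows", "payload": {
  "series": [
    [0,0,0,0],
    [0,0,0,0],
    [0,0,0,0],
    [0,0,0,0],
    [0,0,0,0],
    [0,0,0,0]
  ],
  "fingers": 0.2
}}

```text
t: 5.17
tool_pos: [457.7, 60.3, 100.5]
tcp_rot: [-0.0, 3.141, 0.0]
wrist_force: [-0.5, -0.5, -0.0]
finger_gap: 28.8
grasp_force: 0.0
```

Run:
```python
from h import *
for n in("scene","side","wrist"):
    o=env.get_obs(); T=R.from_rotvec(o["tcp_rot"]).as_matrix(); print(o["tool_pos"],o["finger_gap"])
    s,dd=env.camera(n); W=cloud(n,dd,o); Q=(W-o["tool_pos"])@T
    m=(dd>0)&(Q[...,2]>-150)&(Q[...,2]<40)&(abs(Q[...,0])<70)&(abs(Q[...,1])<130); q=Q[m]; h,e=np.histogram(q[:,2],np.arange(-150,41,5)); print(n,list(zip(e.astype(int),h)))
    if n=="wrist":
        for a in range(-130,0,8):
            t=q[(q[:,2]>=a)&(q[:,2]<a+8)&(q[:,2]<-10)]
            if len(t): print(a,t.min(0),t.max(0))
    else:
        t=q[q[:,2]<-10]; print(np.sort(t[:,2])[-5:], t[t[:,2]>t[:,2].max()-10].mean(0))
```

```text
[457.7  60.3 100.5] 28.786322578141032
scene [(np.int64(-150), np.int64(479)), (np.int64(-145), np.int64(242)), (np.int64(-140), np.int64(132)), (np.int64(-135), np.int64(173)), (np.int64(-130), np.int64(108)), (np.int64(-125), np.int64(212)), (np.int64(-120), np.int64(124)), (np.int64(-115), np.int64(61)), (np.int64(-110), np.int64(11)), (np.int64(-105), np.int64(4)), (np.int64(-100), np.int64(24)), (np.int64(-95), np.int64(26)), (np.int64(-90), np.int64(40)), (np.int64(-85), np.int64(25)), (np.int64(-80), np.int64(27)), (np.int64(-75), np.int64(25)), (np.int64(-70), np.int64(18)), (np.int64(-65), np.int64(19)), (np.int64(-60), np.int64(18)), (np.int64(-55), np.int64(19)), (np.int64(-50), np.int64(17)), (np.int64(-45), np.int64(18)), (np.int64(-40), np.int64(10)), (np.int64(-35), np.int64(0)), (np.int64(-30), np.int64(0)), (np.int64(-25), np.int64(0)), (np.int64(-20), np.int64(0)), (np.int64(-15), np.int64(0)), (np.int64(-10), np.int64(0)), (np.int64(-5), np.int64(0)), (np.int64(0), np.int64(0)), (np.int64(5), np.int64(0)), (np.int64(10), np.int64(0)), (np.int64(15), np.int64(0)), (
[... 2516 characters left out ...]
(0)), (np.int64(15), np.int64(0)), (np.int64(20), np.int64(0)), (np.int64(25), np.int64(0)), (np.int64(30), np.int64(0)), (np.int64(35), np.int64(0))]
-130 [  10.   -81.3 -130. ] [  39.   82. -122.]
-122 [   2.9  -86.1 -122. ] [  38.8   87.8 -114. ]
-114 [  -4.5  -86.6 -114. ] [  38.3   87.7 -106. ]
-106 [  -5.3  -79.8 -106. ] [ 35.7  80.8 -98.1]
-98 [-10.4 -15.3 -97.9] [  7.1  16.7 -90. ]
-90 [-11.6 -18.7 -90. ] [ 11.6  20.4 -82.1]
-82 [-10.2 -21.1 -82. ] [ 12.   22.3 -74. ]
-74 [ -9.8 -21.9 -74. ] [ 12.   23.2 -66. ]
-66 [ -2.6 -21.3 -66. ] [ 11.6  22.1 -58. ]
-58 [ -6.4 -19.2 -58. ] [ 11.9  20.6 -50. ]
-50 [ -9.  -19.2 -50. ] [ 11.7  20.6 -42. ]
-42 [ -9.6 -19.1 -42. ] [ 11.5  20.6 -34.6]
```

The fingertips are 36 mm behind the reported TCP at every opening, and the body starts at -106, which fits the 70 mm spacing. So the true tip z is the reported z plus 36. I'll open, settle and re-measure the stopper.

Call:
{"api": "send_rows", "payload": {
  "series": [
    [0,0,0,0],
    [0,0,0,0],
    [0,0,0,0],
    [0,0,0,0],
    [0,0,0,0]
  ],
  "fingers": 0.7
}}

```text
t: 5.73
tool_pos: [457.7, 60.2, 100.4]
tcp_rot: [0.0, -3.142, -0.0]
wrist_force: [-0.3, 0.6, -0.4]
finger_gap: 45.7
grasp_force: 0.0
```

Run:
```python
from h import *
look("w5",(457,57),28,50); look("w5",(457,57),6,50); look("w5",(449,-60),20,40)
```

```text
w5 tcp [457.7  60.2 100.4] [   0.  -314.2   -0. ] n 426 encl ((458.3858642578125, 55.34225082397461), 9.035931587219238) z [31.5 40.8]
w5 tcp [457.7  60.3 100.4] [   0.  -314.2   -0. ] n 2131 encl ((458.3200988769531, 55.31170654296875), 23.812156677246094) z [ 9.9 40.2]
w5 tcp [457.7  60.3 100.5] [ -0.  314.2   0. ] n 2274 encl ((449.301513671875, -61.43817138671875), 23.46544647216797) z [24.6 31.8]
```

Call:
{"api": "send_rows", "payload": {
  "series": [
    [-0.0015,-0.0055,0.01,0],
    [-0.0015,-0.0055,0.035,0],
    [-0.0015,-0.0055,0.06,0],
    [-0.0015,-0.0055,0.085,0],
    [-0.0015,-0.0055,0.103,0],
    [-0.0015,-0.0055,0.113,0],
    [-0.0015,-0.0055,0.117,0],
    [-0.0015,-0.0055,0.117,0]
  ]
}}

```text
t: 6.55
tool_pos: [458.6, 54.3, -17.3]
tcp_rot: [-0.0, -3.14, 0.001]
wrist_force: [-0.4, 0.6, 1.0]
finger_gap: 61.1
grasp_force: 0.0
```

Call:
{"api": "send_rows", "payload": {
  "series": [
    [0,0,0,0],
    [0,0,0,0],
    [0,0,0,0],
    [0,0,0,0],
    [0,0,0,0],
    [0,0,0,0],
    [0,0,0,0],
    [0,0,0,0],
    [0,0,0,0]
  ],
  "fingers": 0,
  "force": 20
}}

```text
t: 7.3
tool_pos: [459.3, 54.6, -16.5]
tcp_rot: [-0.0, 3.141, -0.0]
wrist_force: [0.5, -1.1, 1.4]
finger_gap: 17.2
grasp_force: 20.0
```

Call:
{"api": "send_rows", "payload": {
  "series": [
    [0,0,-0.008,0],
    [0,0,-0.03,0],
    [0,0,-0.055,0],
    [0,0,-0.08,0],
    [-0.002,-0.01,-0.1,0],
    [-0.004,-0.03,-0.11,0],
    [-0.007,-0.06,-0.115,0],
    [-0.01,-0.092,-0.115,0],
    [-0.012,-0.125,-0.115,0],
    [-0.014,-0.16,-0.115,0]
  ]
}}

```text
t: 8.13
tool_pos: [473.1, -106.1, 99.1]
tcp_rot: [-0.002, 3.141, 0.001]
wrist_force: [1.1, -0.3, -1.7]
finger_gap: 17.1
grasp_force: 20.0
```

Call:
{"api": "send_rows", "payload": {
  "series": [
    [-0.001,-0.033,0,0],
    [-0.003,-0.066,0,0],
    [-0.005,-0.096,0,0],
    [-0.008,-0.122,0,0],
    [-0.01,-0.145,0,0],
    [-0.011,-0.16,0,0],
    [-0.011,-0.168,0,0],
    [-0.011,-0.171,0,0],
    [-0.011,-0.171,0,0],
    [-0.011,-0.171,0,0]
  ]
}}

```text
t: 8.97
tool_pos: [484.4, -274.8, 98.3]
tcp_rot: [0.002, -3.141, -0.002]
wrist_force: [-0.2, 0.8, -0.8]
finger_gap: 17.0
grasp_force: 20.0
```

```bash
cat >> h.py <<'E'
def rim(name,c,z0,r):
    o=env.get_obs(); p,d=env.camera("wrist"); cv2.imwrite(f"pics/{name}.png",p); W=cloud("wrist",d,o); e=np.hypot(W[...,0]-c[0],W[...,1]-c[1])
    m=(d>0)&(W[...,2]>z0-5)&(W[...,2]<z0+7)&(e>r-16)&(e<r+16); q=W[m][:,:2]
    for _ in range(3):
        s=np.linalg.lstsq(np.c_[2*q,np.ones(len(q))],(q**2).sum(1),rcond=None)[0]; rr=np.sqrt(s[2]+s[:2]@s[:2]); q=q[abs(np.hypot(*(q-s[:2]).T)-rr)<4]
    f=(e<60)&(W[...,2]>-5)&(W[...,2]<12)
    print(name,"tcp",o["tool_pos"],"rim",s[:2],rr,len(q),"floor z",np.median(W[f][:,2]),"grip",o["finger_gap"],o["grasp_force"]); return W,p,o
E
python3 - <<'E'
from h import *
W,p,o=rim("t1",(537,-276),33,110)
E
```

```text
t1 tcp [ 484.4 -274.8   98.3] rim [ 534.1 -275.2] 108.89142531895534 3888 floor z 3.8926373135928145 grip 17.001470811609337 19.9999060673872
```

View pics/t1.png

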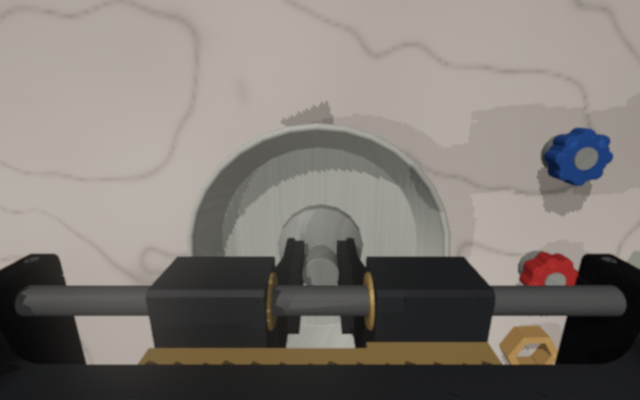

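The view shows the stopper held upright at (320,250) over the tin's near half, with the tin's rim centred near x=320, and the blue (580,155), red (548,268) and brass (528,345) parts clear of it.

Call:
{"api": "send_rows", "payload": {
  "series": [
    [0.003,0,0.01,0],
    [0.0055,0,0.032,0],
    [0.0055,0,0.055,0],
    [0.0055,0,0.077,0],
    [0.0055,0,0.093,0],
    [0.0055,0,0.103,0],
    [0.0055,0,0.108,0],
    [0.0055,0,0.11,0],
    [0.0055,0,0.11,0],
    [0.0055,0,0.11,0]
  ]
}}

```text
t: 9.85
tool_pos: [479.6, -276.6, -10.7]
tcp_rot: [-0.001, 3.14, -0.001]
wrist_force: [-0.2, -1.6, -0.4]
finger_gap: 17.3
grasp_force: 20.0
```

Call:
{"api": "send_rows", "payload": {
  "series": [
    [0,0,0.0005,0],
    [0,0,0.001,0],
    [0,0,0.0015,0],
    [0,0,0.0015,0],
    [0,0,0.0015,0]
  ]
}}

```text
t: 10.27
tool_pos: [479.4, -276.5, -12.4]
tcp_rot: [-0.0, 3.14, -0.0]
wrist_force: [0.8, 0.6, 2.9]
finger_gap: 16.9
grasp_force: 20.0
```

Call:
{"api": "send_rows", "payload": {
  "series": [
    [0,0,0,0],
    [0,0,0,0],
    [0,0,0,0],
    [0,0,0,0],
    [0,0,0,0],
    [0,0,-0.01,0],
    [0,0,-0.03,0],
    [0,0,-0.06,0],
    [0,0,-0.09,0],
    [0,0,-0.11,0]
  ],
  "fingers": 0.5
}}

```text
t: 11.1
tool_pos: [479.6, -277.3, 100.3]
tcp_rot: [0.001, 3.139, -0.002]
wrist_force: [-0.1, -0.2, 1.3]
finger_gap: 43.1
grasp_force: 0.0
```

Call:
{"api": "send_rows", "payload": {
  "series": [
    [-0.01,0.02,-0.01,0.03],
    [-0.018,0.055,-0.01,0.06],
    [-0.027,0.092,-0.01,0.1],
    [-0.036,0.13,-0.01,0.14],
    [-0.045,0.168,-0.01,0.18],
    [-0.054,0.206,-0.01,0.22],
    [-0.063,0.244,-0.01,0.26],
    [-0.072,0.28,-0.01,0.3],
    [-0.079,0.305,-0.01,0.314],
    [-0.084,0.325,-0.01,0.314]
  ],
  "fingers": 0.85
}}

```text
t: 11.93
tool_pos: [563.2, 52.4, 107.7]
tcp_rot: [0.487, 3.103, 0.002]
wrist_force: [-0.3, -1.1, -0.4]
finger_gap: 73.9
grasp_force: 0.0
```

Call:
{"api": "send_rows", "payload": {
  "series": [
    [0,0,0,0],
    [0,0,0,0],
    [0,0,0,0]
  ]
}}

```text
t: 12.18
tool_pos: [562.6, 47.3, 107.4]
tcp_rot: [0.493, 3.102, -0.001]
wrist_force: [0.3, -0.9, 0.3]
finger_gap: 73.7
grasp_force: 0.0
```

```bash
cat >> h.py <<'E'
def hexyaw(q,c):
    a=np.radians(np.arange(0,60,.5)); f=sum(np.array([np.ptp(q[:,:2]@[np.cos(t+s),np.sin(t+s)]) for t in a]) for s in np.radians([0,60,120]))/3
    return np.degrees(a[np.argmin(f)]),f.min(),f.max()
def toolshift(o,target,ztip):
    "tool shift (m) that puts the true finger centre over target with tip at ztip; tips are 36 mm behind and (1,.7) off the reported TCP"
    T=R.from_rotvec(o["tcp_rot"]).as_matrix(); cur=o["tool_pos"]+T@[1,.7,-36]
    return np.round((np.r_[target,ztip]-cur)@T/1000,4), np.degrees(np.arctan2(T[1,1],T[0,1]))
E
python3 - <<'E'
from h import *
W,m,q,p,o=look("w6",(563,49),12,25)
print(hexyaw(q,0)); c=cv2.minEnclosingCircle(q[:,:2].astype(np.float32))[0]; print("box",(q.max(0)+q.min(0))/2)
print(toolshift(o,c,3))
cv2.imwrite("pics/w6c.png",p[100:400,160:480])
E
```

```text
w6 tcp [562.6  47.3 107.4] [ 49.3 310.2  -0.1] n 1283 encl ((564.563720703125, 48.60147476196289), 26.40498924255371) z [14.6 18.9]
(np.float64(11.5), np.float64(46.404365140915935), np.float64(52.44495037322144))
box [564.6  48.6  15.9]
(array([-0. ,  0. ,  0.1]), np.float64(71.95555678492607))
```

View pics/w6c.png

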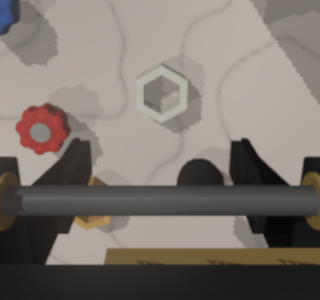

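The crop shows the white nut at (162,93) with its flats square to the fingers, the red handle at (42,130) and the plug at (200,170), both clear.

Call:
{"api": "send_rows", "payload": {
  "series": [
    [-0.0025,0.001,0.012,0],
    [-0.0025,0.001,0.04,0],
    [-0.0025,0.001,0.07,0],
    [-0.0025,0.001,0.098,0],
    [-0.0025,0.001,0.12,0],
    [-0.0025,0.001,0.133,0],
    [-0.0025,0.001,0.139,0],
    [-0.0025,0.001,0.14,0],
    [-0.0025,0.001,0.14,0]
  ]
}}

```text
t: 12.98
tool_pos: [566.1, 48.5, -32.5]
tcp_rot: [0.492, 3.102, 0.0]
wrist_force: [-0.3, -0.2, -0.6]
finger_gap: 73.5
grasp_force: 0.0
```

Call:
{"api": "send_rows", "payload": {
  "series": [
    [0,0,0,0],
    [0,0,0,0],
    [0,0,0,0],
    [0,0,0,0],
    [0,0,0,0],
    [0,0,0,0],
    [0,0,0,0],
    [0,0,0,0]
  ],
  "fingers": 0,
  "force": 15
}}

```text
t: 13.65
tool_pos: [565.7, 49.0, -32.6]
tcp_rot: [0.491, 3.103, 0.001]
wrist_force: [-0.7, -0.1, 4.6]
finger_gap: 45.5
grasp_force: 15.0
```

Call:
{"api": "send_rows", "payload": {
  "series": [
    [0,0,-0.008,0],
    [0,0,-0.03,0],
    [0,0,-0.06,0],
    [0,0,-0.09,0],
    [-0.002,-0.01,-0.11,-0.03],
    [-0.007,-0.03,-0.12,-0.08],
    [-0.014,-0.06,-0.12,-0.13],
    [-0.021,-0.093,-0.12,-0.18],
    [-0.029,-0.126,-0.12,-0.24],
    [-0.036,-0.16,-0.12,-0.314]
  ]
}}

```text
t: 14.48
tool_pos: [550.0, -115.4, 87.4]
tcp_rot: [-0.007, 3.141, 0.001]
wrist_force: [1.2, -0.1, -0.7]
finger_gap: 45.7
grasp_force: 15.0
```

```bash
sed -i 's/suppress=True)/suppress=True,floatmode="maxprec")/; s/np.round((np.r_\[target,ztip\]-cur)@T\/1000,4)/((np.r_[target,ztip]-cur)@T).round(1)/' h.py; python3 -c "
from h import *
o=env.get_obs(); print(o['tool_pos'],o['joint_pos'],o['finger_gap'],toolshift(o,(535,-275),120),'mm')"
```

```text
[ 550.  -115.4   87.4] [-0.4  0.2  0.6  1.8 -0.1  1.1  1.9] 45.673061029501916 (array([  14.7, -160.2,    3.4]), np.float64(90.2385722718941)) mm
```

Call:
{"api": "send_rows", "payload": {
  "series": [
    [0.003,-0.033,0,0],
    [0.006,-0.066,0,0],
    [0.009,-0.096,0,0],
    [0.012,-0.121,0,0],
    [0.0135,-0.14,0,0],
    [0.0145,-0.153,0,0],
    [0.0145,-0.159,0,0],
    [0.0145,-0.16,0,0],
    [0.0145,-0.16,0,0],
    [0.0145,-0.16,0,0]
  ]
}}

```text
t: 15.32
tool_pos: [536.2, -272.7, 86.8]
tcp_rot: [0.003, -3.141, -0.002]
wrist_force: [0.9, 0.2, 0.2]
finger_gap: 45.8
grasp_force: 15.0
```

Run:
```python
from h import *
W,p,o=rim("t2",(535,-275),33,110)
e=(np.hypot(W[...,0]-478,W[...,1]+276)<35)&(W[...,2]>8)&(W[...,2]<50); q=W[e]; print("stopper",cv2.minEnclosingCircle(q[:,:2].astype(np.float32)),q[:,2].max())
print(o["tcp_rot"],toolshift(o,(535,-275),3+4+1))
```

```text
t2 tcp [ 536.2 -272.7   86.8] rim [ 535.6 -275.3] 109.48421475571377 7328 floor z 3.882775191896428 grip 45.83351088218371 15.00010997056961
stopper ((478.677978515625, -275.7630310058594), 23.902698516845703) 45.90740856614934
[ 0.  -3.1 -0. ] (array([  0.2,  -3.1, 114.8]), np.float64(90.1119562842807))
```

View pics/t2.png

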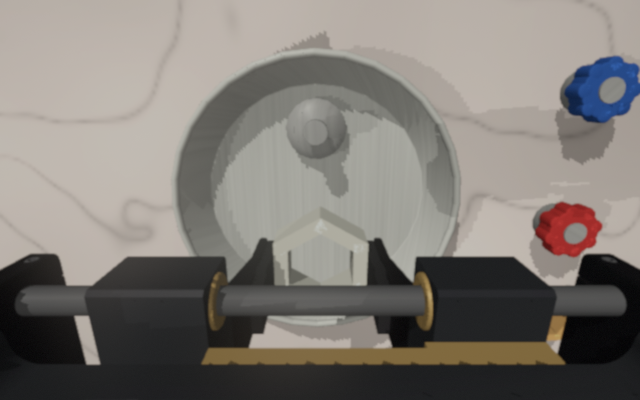

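The view shows the stopper upright in the tin at (316,130) and the white nut level in the fingers at (320,255) over the tin's middle.

Call:
{"api": "send_rows", "payload": {
  "series": [
    [0,0,0.01,0],
    [0,0,0.033,0],
    [0,0,0.058,0],
    [0,0,0.08,0],
    [0,0,0.097,0],
    [0,0,0.108,0],
    [0,0,0.113,0],
    [0,0,0.1142,0],
    [0,0,0.1142,0],
    [0,0,0.1142,0]
  ]
}}

```text
t: 16.2
tool_pos: [536.7, -274.7, -26.3]
tcp_rot: [-0.001, 3.14, -0.001]
wrist_force: [-1.0, 0.6, -0.0]
finger_gap: 45.7
grasp_force: 15.0
```

Call:
{"api": "send_rows", "payload": {
  "series": [
    [0,0,0.0007,0],
    [0,0,0.0014,0],
    [0,0,0.002,0],
    [0,0,0.002,0],
    [0,0,0.002,0]
  ]
}}

```text
t: 16.62
tool_pos: [536.3, -274.5, -28.6]
tcp_rot: [-0.0, 3.141, -0.0]
wrist_force: [-0.7, 0.6, 4.1]
finger_gap: 45.3
grasp_force: 15.0
```

Call:
{"api": "send_rows", "payload": {
  "series": [
    [0,0,0,0],
    [0,0,0,0],
    [0,0,0,0],
    [0,0,0,0],
    [0,0,-0.01,0],
    [0,0,-0.035,0],
    [0,0,-0.065,0],
    [0,0,-0.095,0],
    [0,0,-0.115,0],
    [0,0,-0.12,0]
  ],
  "fingers": 0.68
}}

```text
t: 17.45
tool_pos: [538.2, -276.0, 95.6]
tcp_rot: [0.0, 3.135, -0.003]
wrist_force: [0.1, -0.1, 0.4]
finger_gap: 59.4
grasp_force: 0.0
```

Call:
{"api": "send_rows", "payload": {
  "series": [
    [0.01,0.025,-0.005,0],
    [0.023,0.058,-0.01,0],
    [0.036,0.09,-0.01,0],
    [0.049,0.122,-0.01,0],
    [0.062,0.154,-0.01,0],
    [0.073,0.182,-0.01,0],
    [0.081,0.2,-0.01,0],
    [0.085,0.21,-0.01,0],
    [0.086,0.2125,-0.01,0],
    [0.086,0.2125,-0.01,0]
  ],
  "fingers": 0.85
}}

```text
t: 18.28
tool_pos: [449.4, -61.3, 100.6]
tcp_rot: [0.003, -3.141, -0.001]
wrist_force: [0.8, 0.1, -0.4]
finger_gap: 73.8
grasp_force: 0.0
```

Call:
{"api": "send_rows", "payload": {
  "series": [
    [0,0,0,0],
    [0,0,0,0]
  ]
}}

```text
t: 18.45
tool_pos: [450.0, -63.1, 100.7]
tcp_rot: [0.003, 3.142, -0.001]
wrist_force: [-0.1, 0.7, 0.5]
finger_gap: 74.0
grasp_force: 0.0
```

Run:
```python
from h import *
W,m,q,p,o=look("w7",(449,-61),20,40); c=cv2.minEnclosingCircle(q[:,:2].astype(np.float32))[0]
print(toolshift(o,c,4))
```

```text
w7 tcp [450.  -63.1 100.7] [  0.3 314.2  -0.1] n 2093 encl ((448.83807373046875, -61.66173553466797), 23.354673385620117) z [27.9 31.7]
(array([  0.1,   0.8, 132.7]), np.float64(89.90674760775816))
```

Call:
{"api": "send_rows", "payload": {
  "series": [
    [0,0.0007,0.012,0],
    [0,0.0007,0.038,0],
    [0,0.0007,0.066,0],
    [0,0.0007,0.093,0],
    [0,0.0007,0.113,0],
    [0,0.0007,0.126,0],
    [0,0.0007,0.1315,0],
    [0,0.0007,0.1325,0],
    [0,0.0007,0.1325,0]
  ]
}}

```text
t: 19.25
tool_pos: [450.1, -61.8, -31.6]
tcp_rot: [0.001, 3.142, -0.001]
wrist_force: [0.0, -0.8, -0.2]
finger_gap: 74.2
grasp_force: 0.0
```

Call:
{"api": "send_rows", "payload": {
  "series": [
    [0,0,0,0],
    [0,0,0,0],
    [0,0,0,0],
    [0,0,0,0],
    [0,0,0,0],
    [0,0,0,0],
    [0,0,0,0],
    [0,0,0,0]
  ],
  "fingers": 0,
  "force": 18
}}

```text
t: 19.92
tool_pos: [450.1, -61.2, -31.3]
tcp_rot: [-0.0, 3.141, 0.0]
wrist_force: [-2.3, -0.8, 4.7]
finger_gap: 46.2
grasp_force: 18.0
```

Call:
{"api": "send_rows", "payload": {
  "series": [
    [0,0,-0.008,0],
    [0,0,-0.03,0],
    [0,0,-0.06,0],
    [0,0,-0.09,0],
    [-0.007,-0.01,-0.11,0],
    [-0.02,-0.03,-0.12,0],
    [-0.037,-0.055,-0.12,0],
    [-0.055,-0.082,-0.12,0],
    [-0.073,-0.109,-0.12,0],
    [-0.09,-0.135,-0.12,0]
  ]
}}

```text
t: 20.75
tool_pos: [540.4, -197.0, 88.5]
tcp_rot: [-0.001, 3.141, 0.0]
wrist_force: [0.1, 0.0, -0.6]
finger_gap: 46.3
grasp_force: 18.0
```

Call:
{"api": "send_rows", "payload": {
  "series": [
    [-0.018,-0.026,0,0],
    [-0.033,-0.049,0,0],
    [-0.044,-0.066,0,0],
    [-0.051,-0.076,0,0],
    [-0.0535,-0.0795,0,0],
    [-0.054,-0.08,0,0],
    [-0.054,-0.08,0,0],
    [-0.054,-0.08,0,0]
  ]
}}

```text
t: 21.42
tool_pos: [593.5, -274.7, 88.2]
tcp_rot: [0.002, -3.141, -0.002]
wrist_force: [0.2, 0.2, -1.3]
finger_gap: 46.6
grasp_force: 18.0
```

Run:
```python
from h import *
W,p,o=rim("t3",(535,-275),33,110)
for n,c,r,a,b in(("stopper",(478,-276),35,8,50),("nut",(535,-275),30,17,30)):
  e=(np.hypot(W[...,0]-c[0],W[...,1]-c[1])<r)&(W[...,2]>a)&(W[...,2]<b); q=W[e]; print(n,cv2.minEnclosingCircle(q[:,:2].astype(np.float32)),np.percentile(q[:,2],[5,50,95]))
print(toolshift(o,(593,-275),9))
```

```text
t3 tcp [ 593.5 -274.7   88.2] rim [ 536.1 -275.4] 109.2508973539402 6916 floor z 3.9051154720982026 grip 46.644470616576484 18.000080888159573
stopper ((483.992431640625, -275.5948181152344), 29.01534652709961) [14.3 19.2 44.2]
nut ((535.469482421875, -273.789306640625), 26.261577606201172) [20.6 21.9 23. ]
(array([ -0.5,  -1.1, 115.2]), np.float64(90.07258418568132))
```

View pics/t3.png

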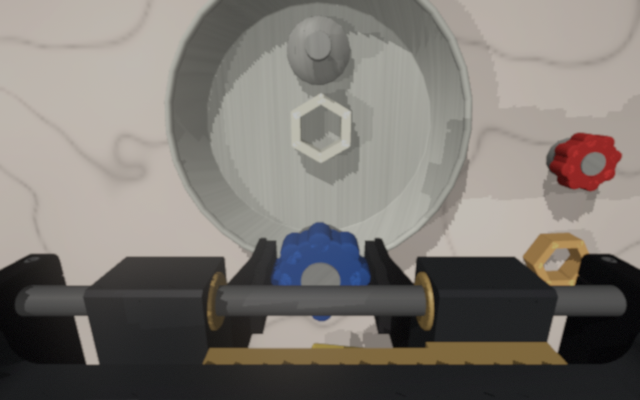

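The view shows the stopper (318,50) and white nut (321,128) flat in the tin, and the blue handle held at (321,270) over the free far part.

Call:
{"api": "send_rows", "payload": {
  "series": [
    [-0.0005,0,0.01,0],
    [-0.0005,0,0.033,0],
    [-0.0005,0,0.058,0],
    [-0.0005,0,0.08,0],
    [-0.0005,0,0.097,0],
    [-0.0005,0,0.108,0],
    [-0.0005,0,0.113,0],
    [-0.0005,0,0.1145,0],
    [-0.0005,0,0.1145,0],
    [-0.0005,0,0.1145,0]
  ]
}}

```text
t: 22.3
tool_pos: [595.2, -276.6, -25.2]
tcp_rot: [-0.0, 3.14, -0.001]
wrist_force: [0.6, -0.6, -1.3]
finger_gap: 46.3
grasp_force: 18.0
```

Call:
{"api": "send_rows", "payload": {
  "series": [
    [0,0,0.0005,0],
    [0,0,0.001,0],
    [0,0,0.001,0],
    [0,0,0.001,0]
  ]
}}

```text
t: 22.63
tool_pos: [594.5, -276.2, -26.9]
tcp_rot: [-0.0, 3.141, 0.0]
wrist_force: [-0.5, -0.3, -1.5]
finger_gap: 46.3
grasp_force: 18.0
```

Call:
{"api": "send_rows", "payload": {
  "series": [
    [0,0,0.0005,0],
    [0,0,0.001,0],
    [0,0,0.001,0],
    [0,0,0.001,0]
  ]
}}

```text
t: 22.97
tool_pos: [594.5, -276.2, -27.3]
tcp_rot: [-0.0, 3.141, 0.001]
wrist_force: [-3.4, 1.9, 5.5]
finger_gap: 46.4
grasp_force: 18.0
```

Call:
{"api": "send_rows", "payload": {
  "series": [
    [0,0,0,0],
    [0,0,0,0],
    [0,0,0,0],
    [0,0,0,0],
    [0,0,-0.01,0],
    [0,0,-0.035,0],
    [0,0,-0.065,0],
    [0,0,-0.095,0],
    [0,0,-0.12,0],
    [0,0,-0.13,0]
  ],
  "fingers": 0.63
}}

```text
t: 23.8
tool_pos: [596.3, -277.7, 106.8]
tcp_rot: [0.0, 3.135, -0.004]
wrist_force: [-0.0, 0.1, -0.1]
finger_gap: 54.7
grasp_force: 0.0
```

Call:
{"api": "send_rows", "payload": {
  "series": [
    [-0.007,0.025,0,0],
    [-0.016,0.06,0,0],
    [-0.025,0.095,0,0],
    [-0.034,0.13,0,0],
    [-0.043,0.16,0,0],
    [-0.05,0.185,0,0],
    [-0.055,0.205,0,0],
    [-0.058,0.214,0,0],
    [-0.0585,0.217,0,0],
    [-0.0585,0.217,0,0]
  ],
  "fingers": 0.85
}}

```text
t: 24.63
tool_pos: [652.5, -59.3, 101.5]
tcp_rot: [0.001, -3.141, 0.001]
wrist_force: [-0.0, -1.0, 0.8]
finger_gap: 74.1
grasp_force: 0.0
```

Call:
{"api": "send_rows", "payload": {
  "series": [
    [0,0,0,0],
    [0,0,0,0],
    [0,0,0,0]
  ]
}}

```text
t: 24.88
tool_pos: [652.3, -61.4, 101.9]
tcp_rot: [0.004, 3.141, -0.001]
wrist_force: [-0.7, 0.1, 0.6]
finger_gap: 74.0
grasp_force: 0.0
```

Run:
```python
from h import *
W,m,q,p,o=look("w8",(651,-60),12,25); c=cv2.minEnclosingCircle(q[:,:2].astype(np.float32))[0]
print(hexyaw(q,0),toolshift(o,c,3))
W,m,q,p,o=look("w8b",(560,-62),20,40)
cv2.imwrite("pics/w8c.png",p[100:400,160:480])
```

```text
w8 tcp [652.3 -61.4 101.9] [  0.4 314.1  -0.1] n 1313 encl ((653.8214721679688, -56.84154510498047), 26.219581604003906) z [14.9 19. ]
(np.float64(2.0), np.float64(46.27665480506474), np.float64(52.0395353436493)) (array([ -2.5,   3.9, 134.9]), np.float64(89.8450625938805))
w8b tcp [652.4 -61.  101.9] [  0.4 314.1  -0.1] n 2663 encl ((560.8062744140625, -63.115264892578125), 23.24703025817871) z [28.6 31.8]
```

View pics/w8c.png

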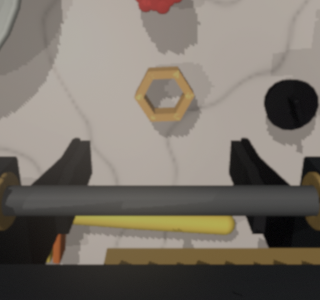

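The crop shows the brass nut at (165,95) with corners pointing left and right, so the grasp needs a turn of about 28 degrees. The plug at (290,105) and the broom handle at (150,223) are clear.

Call:
{"api": "send_rows", "payload": {
  "series": [
    [-0.0025,0.004,0.005,0.1],
    [-0.0025,0.004,0.02,0.22],
    [-0.0025,0.004,0.04,0.34],
    [-0.0025,0.004,0.065,0.44],
    [-0.0025,0.004,0.09,0.486],
    [-0.0025,0.004,0.112,0.486],
    [-0.0025,0.004,0.126,0.486],
    [-0.0025,0.004,0.133,0.486],
    [-0.0025,0.004,0.1345,0.486],
    [-0.0025,0.004,0.1345,0.486]
  ]
}}

```text
t: 25.82
tool_pos: [655.7, -55.5, -32.3]
tcp_rot: [0.756, 3.049, 0.0]
wrist_force: [0.5, -0.3, -0.2]
finger_gap: 73.8
grasp_force: 0.0
```

Call:
{"api": "send_rows", "payload": {
  "series": [
    [0,0,0,0],
    [0,0,0,0],
    [0,0,0,0],
    [0,0,0,0],
    [0,0,0,0],
    [0,0,0,0],
    [0,0,0,0],
    [0,0,0,0]
  ],
  "fingers": 0,
  "force": 18
}}

```text
t: 26.48
tool_pos: [655.4, -55.6, -32.2]
tcp_rot: [0.756, 3.049, -0.0]
wrist_force: [-2.4, -1.2, 4.2]
finger_gap: 45.8
grasp_force: 18.0
```

```bash
python3 -c "
from h import *
o=env.get_obs(); print(o['tool_pos'],o['tcp_rot']*100,o['joint_pos'],toolshift(o,(546,310),120),'mm')"
```

```text
[655.4 -55.6 -32.2] [ 75.6 304.9  -0. ] [-0.5  0.6  0.7  1.7 -0.4  1.   1.4] (array([ 266.4,  271.5, -116.4]), np.float64(62.15560820118257)) mm
```

Call:
{"api": "send_rows", "payload": {
  "series": [
    [0,0,-0.008,0],
    [0,0,-0.03,0],
    [0,0,-0.06,0],
    [0,0,-0.09,0],
    [0.006,0.006,-0.115,-0.05],
    [0.018,0.018,-0.13,-0.13],
    [0.036,0.037,-0.135,-0.22],
    [0.057,0.058,-0.135,-0.31],
    [0.08,0.082,-0.135,-0.4],
    [0.103,0.105,-0.135,-0.486]
  ]
}}

```text
t: 27.32
tool_pos: [612.6, 87.5, 102.7]
tcp_rot: [-0.006, 3.141, 0.001]
wrist_force: [-0.1, 0.3, -1.1]
finger_gap: 45.9
grasp_force: 18.0
```

```bash
python3 -c "
from h import *
o=env.get_obs(); print(o['tool_pos'],o['tcp_rot']*100,o['finger_gap'],toolshift(o,(545,310),135),'mm')"
```

```text
[612.6  87.5 102.7] [ -0.6 314.1   0.1] 45.920746941395514 (array([ 65.7, 222.1,   3.8]), np.float64(90.23656379647666)) mm
```

Call:
{"api": "send_rows", "payload": {
  "series": [
    [0.008,0.028,0,0],
    [0.018,0.062,0,0],
    [0.028,0.096,0,0],
    [0.038,0.13,0,0],
    [0.047,0.16,0,0],
    [0.055,0.186,0,0],
    [0.061,0.205,0,0],
    [0.064,0.217,0,0],
    [0.0655,0.222,0,0],
    [0.0655,0.222,0,0]
  ]
}}

```text
t: 28.15
tool_pos: [547.2, 308.7, 102.1]
tcp_rot: [0.003, -3.141, 0.0]
wrist_force: [0.1, 0.0, -1.2]
finger_gap: 45.9
grasp_force: 18.0
```

Call:
{"api": "send_rows", "payload": {
  "series": [
    [0,0,0,0],
    [0,0,0,0]
  ]
}}

```text
t: 28.32
tool_pos: [548.6, 305.4, 102.4]
tcp_rot: [0.004, 3.141, -0.002]
wrist_force: [0.2, 0.1, -0.9]
finger_gap: 45.8
grasp_force: 18.0
```

Run:
```python
from h import *
W,p,o=rim("b1",(578,310),49,98)
print(toolshift(o,(545,310),3+5+1))
```

```text
b1 tcp [548.6 305.4 102.4] rim [577.7 312.5] 95.87673487019863 5118 floor z 4.879546235357964 grip 45.77889618645936 17.999665439128876
(array([  2.7,   4. , 129.4]), np.float64(89.83877111923567))
```

View pics/b1.png

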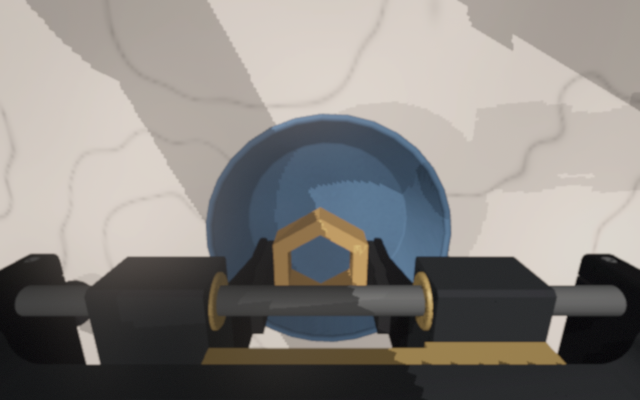

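The view shows the brass nut held level at (320,250) over the bowl's near half, with the bowl's rim centred at about x=330.

Call:
{"api": "send_rows", "payload": {
  "series": [
    [0.003,0.0055,0.008,0],
    [0.003,0.0055,0.03,0],
    [0.003,0.0055,0.056,0],
    [0.003,0.0055,0.082,0],
    [0.003,0.0055,0.104,0],
    [0.003,0.0055,0.119,0],
    [0.003,0.0055,0.126,0],
    [0.003,0.0055,0.128,0],
    [0.003,0.0055,0.128,0],
    [0.003,0.0055,0.128,0]
  ]
}}

```text
t: 29.2
tool_pos: [545.4, 313.6, -24.9]
tcp_rot: [0.0, 3.14, 0.001]
wrist_force: [-0.4, 0.5, -0.8]
finger_gap: 46.1
grasp_force: 18.0
```

Call:
{"api": "send_rows", "payload": {
  "series": [
    [0,0,0.0005,0],
    [0,0,0.001,0],
    [0,0,0.0015,0],
    [0,0,0.0015,0],
    [0,0,0.0015,0]
  ]
}}

```text
t: 29.62
tool_pos: [544.7, 313.4, -27.0]
tcp_rot: [-0.0, 3.141, 0.0]
wrist_force: [0.2, 0.4, -1.5]
finger_gap: 45.8
grasp_force: 18.0
```

Call:
{"api": "send_rows", "payload": {
  "series": [
    [0,0,0.0004,0],
    [0,0,0.0008,0],
    [0,0,0.0008,0],
    [0,0,0.0008,0]
  ]
}}

```text
t: 29.95
tool_pos: [544.8, 313.4, -27.4]
tcp_rot: [-0.0, 3.141, 0.001]
wrist_force: [-1.6, -1.4, 5.4]
finger_gap: 45.9
grasp_force: 18.0
```

Call:
{"api": "send_rows", "payload": {
  "series": [
    [0,0,0,0],
    [0,0,0,0],
    [0,0,0,0],
    [0,0,0,0],
    [0,0,-0.01,0],
    [0,0,-0.035,0],
    [0,0,-0.065,0],
    [0,0,-0.095,0],
    [0,0,-0.12,0],
    [0,0,-0.13,0]
  ],
  "fingers": 0.65
}}

```text
t: 30.78
tool_pos: [547.0, 314.3, 107.0]
tcp_rot: [0.0, 3.136, 0.007]
wrist_force: [0.9, -0.1, 0.7]
finger_gap: 56.5
grasp_force: 0.0
```

Call:
{"api": "send_rows", "payload": {
  "series": [
    [-0.001,-0.025,0,0],
    [-0.003,-0.062,0,0],
    [-0.005,-0.1,0,0],
    [-0.007,-0.14,0,0],
    [-0.009,-0.18,0,0],
    [-0.011,-0.22,0,0],
    [-0.013,-0.26,0,0],
    [-0.015,-0.3,0,0],
    [-0.016,-0.335,0,0],
    [-0.017,-0.362,0,0]
  ],
  "fingers": 0.85
}}

```text
t: 31.62
tool_pos: [561.0, -52.7, 102.1]
tcp_rot: [0.005, 3.142, -0.001]
wrist_force: [0.6, 0.8, -0.5]
finger_gap: 73.8
grasp_force: 0.0
```

Call:
{"api": "send_rows", "payload": {
  "series": [
    [0,-0.01,0,0],
    [0,-0.015,0,0],
    [0,-0.015,0,0],
    [0,-0.015,0,0],
    [0,-0.015,0,0]
  ]
}}

```text
t: 32.03
tool_pos: [561.9, -61.1, 101.7]
tcp_rot: [0.006, -3.141, -0.002]
wrist_force: [0.1, 0.5, -0.3]
finger_gap: 73.7
grasp_force: 0.0
```

Run:
```python
from h import *
W,m,q,p,o=look("w9",(561,-63),20,40); c=cv2.minEnclosingCircle(q[:,:2].astype(np.float32))[0]
print(toolshift(o,c,4))
```

```text
w9 tcp [561.9 -61.1 101.7] [   0.6 -314.1   -0.2] n 2070 encl ((560.4485473632812, -62.928382873535156), 23.227720260620117) z [28.  31.8]
(array([  0.4,  -2.6, 133.7]), np.float64(90.20174081999681))
```

Call:
{"api": "send_rows", "payload": {
  "series": [
    [0.0005,-0.0025,0.012,0],
    [0.0005,-0.0025,0.038,0],
    [0.0005,-0.0025,0.066,0],
    [0.0005,-0.0025,0.093,0],
    [0.0005,-0.0025,0.114,0],
    [0.0005,-0.0025,0.127,0],
    [0.0005,-0.0025,0.1325,0],
    [0.0005,-0.0025,0.1335,0],
    [0.0005,-0.0025,0.1335,0]
  ]
}}

```text
t: 32.83
tool_pos: [561.7, -66.2, -31.2]
tcp_rot: [-0.001, 3.141, -0.0]
wrist_force: [0.3, 0.0, 0.3]
finger_gap: 73.9
grasp_force: 0.0
```

Call:
{"api": "send_rows", "payload": {
  "series": [
    [0,0,0,0],
    [0,0,0,0],
    [0,0,0,0],
    [0,0,0,0],
    [0,0,0,0],
    [0,0,0,0],
    [0,0,0,0],
    [0,0,0,0]
  ],
  "fingers": 0,
  "force": 18
}}

```text
t: 33.5
tool_pos: [561.6, -65.8, -31.1]
tcp_rot: [-0.001, 3.141, 0.001]
wrist_force: [-1.3, 1.4, 4.9]
finger_gap: 46.5
grasp_force: 18.0
```

Call:
{"api": "send_rows", "payload": {
  "series": [
    [0,0,-0.008,0],
    [0,0,-0.03,0],
    [0,0,-0.06,0],
    [0,0,-0.09,0],
    [-0.001,0.01,-0.115,0],
    [-0.004,0.03,-0.13,0],
    [-0.008,0.06,-0.135,0],
    [-0.012,0.094,-0.135,0],
    [-0.017,0.128,-0.135,0],
    [-0.022,0.162,-0.135,0]
  ]
}}

```text
t: 34.33
tool_pos: [583.1, 96.8, 103.9]
tcp_rot: [0.001, 3.141, 0.0]
wrist_force: [0.2, 0.1, -0.7]
finger_gap: 46.4
grasp_force: 18.0
```

Call:
{"api": "send_rows", "payload": {
  "series": [
    [-0.005,0.035,0,0],
    [-0.009,0.07,0,0],
    [-0.014,0.105,0,0],
    [-0.018,0.137,0,0],
    [-0.022,0.165,0,0],
    [-0.025,0.188,0,0],
    [-0.027,0.204,0,0],
    [-0.028,0.212,0,0],
    [-0.0285,0.215,0,0],
    [-0.0285,0.215,0,0]
  ]
}}

```text
t: 35.17
tool_pos: [611.8, 309.9, 103.3]
tcp_rot: [-0.001, -3.142, 0.002]
wrist_force: [-0.9, -0.3, 0.3]
finger_gap: 46.5
grasp_force: 18.0
```

Call:
{"api": "send_rows", "payload": {
  "series": [
    [0,0,0,0],
    [0,0,0,0],
    [0,0,0,0],
    [0,0,0,0]
  ]
}}

```text
t: 35.5
tool_pos: [611.9, 309.6, 103.7]
tcp_rot: [0.002, 3.141, 0.0]
wrist_force: [0.8, 0.7, -1.4]
finger_gap: 46.0
grasp_force: 18.0
```

Run:
```python
from h import *
W,p,o=rim("b2",(578,312),49,98)
e=(np.hypot(W[...,0]-545,W[...,1]-313)<34)&(W[...,2]>17)&(W[...,2]<31)&(np.hypot(W[...,0]-578,W[...,1]-312)<65); q=W[e]; print("nut",cv2.minEnclosingCircle(q[:,:2].astype(np.float32)),np.percentile(q[:,2],[5,50,95]))
print(toolshift(o,(611,312),10))
```

```text
b2 tcp [611.9 309.6 103.7] rim [578.2 312.5] 95.7582050274659 7067 floor z 4.87817210110407 grip 46.040118507281775 18.0000356817618
nut ((544.5481567382812, 314.124267578125), 26.10140609741211) [21.6 22.8 24. ]
(array([ -0.1,   1.7, 129.7]), np.float64(89.92004272917092))
```

View pics/b2.png

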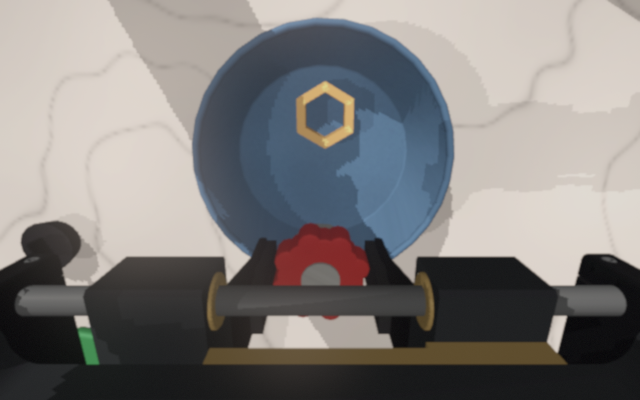

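The view shows the brass nut flat in the bowl at (325,115) and the red handle held at (321,268) over the free far part. The clipbox lid shows only at (90,345), below the height the gripper body will reach.

Call:
{"api": "send_rows", "payload": {
  "series": [
    [0,0.0015,0.008,0],
    [0,0.0015,0.03,0],
    [0,0.0015,0.056,0],
    [0,0.0015,0.082,0],
    [0,0.0015,0.104,0],
    [0,0.0015,0.119,0],
    [0,0.0015,0.126,0],
    [0,0.0015,0.1283,0],
    [0,0.0015,0.1283,0],
    [0,0.0015,0.1283,0]
  ]
}}

```text
t: 36.38
tool_pos: [612.8, 312.8, -23.5]
tcp_rot: [-0.0, 3.139, 0.002]
wrist_force: [-0.1, -0.8, 0.8]
finger_gap: 46.6
grasp_force: 18.0
```

Call:
{"api": "send_rows", "payload": {
  "series": [
    [0,0,0.0005,0],
    [0,0,0.001,0],
    [0,0,0.0015,0],
    [0,0,0.0015,0],
    [0,0,0.0015,0]
  ]
}}

```text
t: 36.8
tool_pos: [611.7, 312.5, -26.0]
tcp_rot: [-0.0, 3.141, 0.001]
wrist_force: [0.3, -0.3, -0.1]
finger_gap: 46.4
grasp_force: 18.0
```

Call:
{"api": "send_rows", "payload": {
  "series": [
    [0,0,0.0004,0],
    [0,0,0.0008,0],
    [0,0,0.0008,0],
    [0,0,0.0008,0]
  ]
}}

```text
t: 37.13
tool_pos: [611.8, 312.5, -26.1]
tcp_rot: [-0.001, 3.141, 0.001]
wrist_force: [-1.9, -0.6, 4.4]
finger_gap: 46.4
grasp_force: 18.0
```

Contact. I'll release, rise and move to where the wrist camera can see the bowl.

Call:
{"api": "send_rows", "payload": {
  "series": [
    [0,0,0,0],
    [0,0,0,0],
    [0,0,0,0],
    [0,0,0,0],
    [0,0,-0.01,0],
    [0,0,-0.035,0],
    [0,0,-0.065,0],
    [0,0,-0.095,0],
    [0,0,-0.125,0],
    [0,0,-0.15,0]
  ],
  "fingers": 0.65
}}

```text
t: 37.97
tool_pos: [612.4, 312.3, 126.2]
tcp_rot: [0.0, 3.139, 0.002]
wrist_force: [0.1, 0.3, 0.6]
finger_gap: 56.6
grasp_force: 0.0
```

Call:
{"api": "send_rows", "payload": {
  "series": [
    [-0.01,-0.01,-0.025,0],
    [-0.02,-0.03,-0.05,0],
    [-0.03,-0.06,-0.06,0],
    [-0.03,-0.09,-0.06,0],
    [-0.03,-0.115,-0.06,0],
    [-0.03,-0.13,-0.06,0],
    [-0.03,-0.13,-0.06,0],
    [-0.03,-0.13,-0.06,0],
    [-0.03,-0.13,-0.06,0],
    [-0.03,-0.13,-0.06,0]
  ]
}}

```text
t: 38.8
tool_pos: [641.1, 185.4, 182.5]
tcp_rot: [0.006, -3.141, -0.002]
wrist_force: [-0.0, -0.5, 0.3]
finger_gap: 56.8
grasp_force: 0.0
```

Run:
```python
from h import *
S=[]
for n in("scene","side","wrist"):
    o=env.get_obs(); p,d=env.camera(n); W=cloud(n,d,o)
    for k,c,r,a,b in(("stopper",(478,-276),26,8,60),("white",(535,-275),27,14,60),("blue",(593,-275),25,18,60),("brass",(545,313),27,16,60),("red",(611,312),25,18,60)):
        e=(d>0)&(np.hypot(W[...,0]-c[0],W[...,1]-c[1])<r)&(W[...,2]>a)&(W[...,2]<b)
        if e.sum()>20: q=W[e]; print(n,k,e.sum(),cv2.minEnclosingCircle(q[:,:2].astype(np.float32)),np.percentile(q[:,2],[50,98]))
    S.append(p)
print(o["t"],o["tool_pos"])
a=cv2.resize(S[0][130:290,130:530],(800,320)); b=cv2.resize(S[1][90:390,130:490],(336,280)); w=cv2.resize(S[2],(448,280))
cv2.imwrite("pics/fin.png",np.vstack([a,np.hstack([b,w,np.zeros((280,16,3),np.uint8)])]))
```

```text
scene stopper 223 ((481.728515625, -276.966064453125), 23.76044273376465) [20.7 45.8]
scene white 178 ((535.6732788085938, -275.59796142578125), 26.35796356201172) [21.7 24.8]
scene blue 257 ((593.6382446289062, -275.6849670410156), 23.58186149597168) [34.2 37.4]
scene brass 209 ((545.1893310546875, 312.3504943847656), 26.13095474243164) [23.3 26.1]
scene red 322 ((610.6124267578125, 310.8336181640625), 24.370824813842773) [35.4 38.8]
side stopper 293 ((478.51763916015625, -274.9155578613281), 24.60789680480957) [21.1 47.2]
side white 209 ((533.9012451171875, -274.86932373046875), 26.325660705566406) [22.3 25.7]
side blue 228 ((592.7013549804688, -275.6354675292969), 24.30106544494629) [35.2 38.8]
side brass 457 ((543.694580078125, 312.6934814453125), 25.966411590576172) [24.1 26.7]
side red 586 ((609.1098022460938, 311.4275817871094), 23.383943557739258) [36.1 39. ]
wrist brass 1187 ((544.5476684570312, 313.6585998535156), 26.052614212036133) [22.6 24.4]
wrist red 1552 ((610.5386962890625, 312.91326904296875), 23.356863021850586) [34.8 37.1]
38.9 [641.2 184.6 182.4]
```

View pics/fin.png

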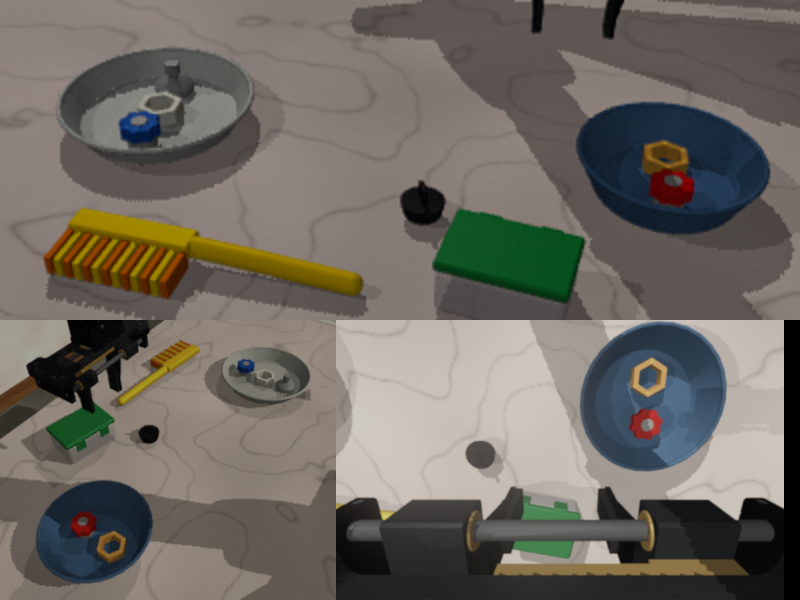

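The composite shows the stopper, white nut and blue handle flat and apart in the tin (scene crop, (172,78), (160,108), (140,127)), and the brass nut and red handle flat in the bowl ((665,155), (672,187)). The plug, broom and clipbox look undisturbed, so I'm handing in.

```bash
python3 -c "
from workcell import env
print(env.hand_in())"
```

```text
the job is handed in; nothing more can be done
None
```

Both kits are made up and handed in at about 39 s: the stopper, white nut and blue handle stand flat and apart in the tin, and the brass nut and red handle likewise in the bowl; my first grasp of the stopper closed above its knob because the fingertips sit 36 mm behind the reported TCP, and I corrected for that from then on.

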